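# Last rice cake on the griddle, heat lever to five

### The job

Lay the round rice cake from the bamboo board flat in the griddle's empty round well; set it down, do not drop it in. Then turn up the heat: push the thumb lever on the griddle's end up one click at a time, letting it rest a moment in each notch, to the fifth setting counted from off, and at no time past it. Leave the other rice cakes and everything else on the table where they are.

Things in the scene. Friction and masses are not known exactly. Their poses are not given: they have to be found in the camera images.
- griddle: Fixed tabletop griddle, white, 350 mm long (y) x 230 mm (x); its dark plate's top is 80 mm above the table. Origin: centre of its underside; x away from the robot at yaw 0, y left, z up. The plate has three round wells in front (-x) and three oblong wells behind, all 9 mm deep. At its right (-y) end is a low round white console with the heat lever on top. A cord (look only) runs away to +x.
- well_left (a point): Centre of the floor of the left round well (64 mm across, 9 mm deep, its floor 71 mm above the table). Two of the three round wells hold a round rice cake; which one is empty varies.
- well_mid (a point): The same point of the middle round well.
- well_right (a point): The same point of the right round well. Well centres are 105 mm apart.
- cake_mid (a point): Centre (half-way up) of the loose round rice cake to be put in: a hard white disc 58 mm across, 26 mm thick, edges rounded 4 mm, about 60 g, flat on a bamboo board (190 x 100 mm, top 12 mm above the table) left of the griddle, about 90 mm from an oblong spare one. Seated in a well it stands 17 mm proud of the plate, with this point 84 mm above the table.
- cake_a_mid (a point): Centre (half-way up) of a round rice cake of the same size already in a round well.
- cake_b_mid (a point): Centre (half-way up) of the other round rice cake already in a round well.
- block_a_mid (a point): Centre of an oblong rice cake (42 x 62 x 18 mm) in the left oblong well; stands 9 mm proud of the plate.
- block_b_mid (a point): The same in the middle oblong well.
- block_c_mid (a point): The same in the right oblong well.
- block_spare_mid (a point): Centre of the spare oblong rice cake (42 x 62 x 18 mm) on the bamboo board; it stays there.
- lever (a joint): Angle of the heat lever about its upright pivot (rad): 0 at the off stop, on the robot's side; grows anticlockwise seen from above, the tab going round the outside of the console, away from the robot. Seven settings 0.26 apart (0.26 ... 1.82 = end stop), each a sprung notch. 4 to 5 N at the tab moves it; past half-way (0.13) it snaps into the next notch and stays. Starts at off, first or second.
- lever_pivot (a point): The lever's pivot axis, 60 mm above the table, on the console (radius 80 mm, flat top 55 mm above the table). On the console's edge a raised black bar marks off and seven raised black dots mark the settings; a white pointer on the lever shows the present one.
- lever_tab (a point): Centre of the lever's upright black thumb tab, 56 mm from the pivot: 16 mm long (radially), 9 mm thick (along its travel), foot 58 mm and top 89 mm above the table, free on both sides. One notch moves it 14.6 mm. Its x axis points outward along the lever, its y axis the way it travels to higher settings.
- mug: White ceramic mug, 88 mm tall, 82 mm across, on the right; bystander. Origin: centre of its underside.
- bottle: Steel thermal bottle, 68 mm across, 212 mm tall, far right; bystander. Origin: centre of its underside.
- lunchbox: Grey silicone lunch box with four latches, 116 x 196 x 58 mm, on the left, behind the bamboo board; bystander. Origin: centre of its underside.
- spoonrest: Bamboo spoon rest, 75 x 115 x 14 mm, on the right in front; bystander. Origin: centre of its underside.
- soy: Amber glass soy sauce bottle, 64 mm across, 100 mm tall, behind the griddle; bystander. Origin: centre of its underside.
- dish: Small white dish, 96 mm across, 18 mm tall, behind the griddle on the right; bystander. Origin: centre of its underside.
Not all that is in view belongs to the job. Leave any brown or green look-alike of the part that bears cake_mid alone.

How it is judged:
By the outcome, as a careful person would: the job done as asked, in the order asked, and still so for the second after the job is handed in, with the robot touching nothing.
It also fails if it takes over 70 s, if anything falls off the work surface, if the arm or the gripper's body presses on something with over 40 N, if the wrist force passes 120 N, or if a joint passes its speed limit or range.

### The arm

A 6-joint arm with a two-finger parallel gripper is mounted at the origin on the work surface. World frame = base frame: x ahead of the robot, y to its left, z up, the work surface at z = 0. Lengths are in m, angles in rad, forces in N, time in s.
With the tool pointing down it reaches from about 0.275 to 0.75 m from the base axis. Payload 10.2 kg.
Tool frame: the origin (TCP) lies midway between the tips of the shut fingers; the grasp point (between the pads) lies ctrl.hold_point_z behind it (ctrl.hold_point_z is the distance from the TCP to the grasp point, in m); z points along the fingers, y is the direction in which the jaws open and shut (so a half turn about z gives the same grasp; the last joint's range is limited). The gripper opens to 88 mm and grips with 3 to 60 N. Pads are 18 mm wide; open, the fingers measure 123 mm over their backs; the gripper's body (75 mm by 187 mm) begins 45 mm behind the grasp point.
Start: joints at [-1.446, 0.313, 1.498, -0, 1.331, -0.223], TCP at [0.179, -0.494, 0.239] pointing down, gripper open.
Joint ranges: [-2.94, 2.94], [-0.97, 2.17], [0.19, 2.56], [-1.23, 4.37], [0.02, 3.11], [-2.88, 2.88]. Speed limits (rad/s): [2.39, 2.39, 3.01, 3.14, 3.14, 3.14].

### API

Orientations are given as a 3x3 rotation matrix whose columns are the frame's x, y, z axes.
In Python, from bench import readout, vision, ticket, ctrl gives the robot as it stands.
- The arm moves only by the tool drive_tool, never from a script. Its argument "steps" is a list of rows, each a list of 4 numbers: the shift along the world's x, y, z in units of 30 mm (1.0 is 30 mm), then the turn about the world's z in units of 6 degrees (1.0 is 6 degrees). A call has 1 to 8 rows; each row shifts and turns the commanded pose from where the row before left it; what a row does not reach is not made up. A row lasts 1/12 s, in which the tool goes at most 41.7 mm and 7.16 degrees, less where a joint would pass 70% of its speed; a pose out of reach is approached as far as the arm can. A call is refused whole if a number of a shift passes 1 or a number of a turn 1, either way. A call with a gripper value outside its range is refused whole. "grip" is the closure in counts, from 0 (fully open) to 255 (shut), set as the call begins (left out, the last holds). The fingers move at their own pace and stop on an object; "newtons" is the grip in N (left out, the last holds). Time passes only in rows, so rows that do not move let the fingers close. It gives the time, the measured TCP pose, the force and the opening at its end, in the units of the state.
- readout.sense(): the state, without advancing time (a new reading comes with each control period).
- vision.camera(name): name is "scene" or "top" or "wrist"; returns the picture (480x640x3 uint8, red, green, blue); there is no depth.
- vision.camera_model(name): a dict with "fx", "fy", "cx", "cy" (pixels), "pose" (4x4, takes a point from camera to world coordinates); the wrist camera has in their place "mount" (4x4, takes a point from camera to tool coordinates, whose origin is the TCP and whose axes are the flange's). Camera axes: x right, y down, z forward; pixel columns grow to the right and rows downward; lengths in m; the calibration is good to about 2 mm. A picture is of the moment at which its call begins: read the wrist's pose just before it. camera_model takes no time and is no camera call.
- ticket.close_job(): hands the job in, once; it reports no verdict.
The state is a dict: "time": time; "joints": joint angles; "joint_velocities": joint speeds; "effort": joint torques, N m; "ee_pos": TCP position; "orientation": TCP orientation; "wrist_force": force on the tool from outside, world axes, zero at the start; "ft_torque": the same for the moment, N m; "opening": opening from 0.0 (shut) to 1.0 (fully open).
Only numpy, scipy, OpenCV 4.12 (cv2) and the standard library are available. Lean on these libraries where they do the work, as an engineer would, in place of code of your own. Each camera call takes 0.05 s, during which the arm holds its last target.

## Working session

There is one attempt and no reset: what is moved stays moved. The work goes in short steps, Python scripts to look and compute and a tool call to move; the robot and the scene stay as the last step left them, time stands still between calls to the robot, and variables do not carry over. Pictures are saved under pics/ and viewed, and the job is handed in when it is done.

Besides the shell and the picture viewer there is one more tool, called after "Request:" as name(argument=value, ...) on one line, values as JSON. drive_tool: Moves the arm, as the interface text tells. Its arguments: {"type":"object","properties":{"steps":{"type":"array","items":{"type":"array","items":{"type":"number"}}},"grip":{"type":"number"},"newtons":{"type":"number"}},"required":["steps"]}

```bash
ls; mkdir -p pics; python3 - <<'E'
from bench import readout, vision, ticket, ctrl
import cv2
print(readout.sense()); print(ctrl.hold_point_z)
for n in("scene","top","wrist"):
    im=vision.camera(n); cv2.imwrite(f"pics/{n}0.png",im[:,:,::-1])
    print(n,vision.camera_model(n))
E
```

```text
pics
{'time': 0.0, 'joints': array([-1.44635932e+00,  3.13425735e-01,  1.49838727e+00, -1.52899495e-05,
        1.33098566e+00, -2.23410573e-01]), 'joint_velocities': array([-8.71286784e-04,  1.78102294e-03,  1.46726568e-03,  2.32039363e-03,
       -6.28905488e-05,  1.06076105e-03]), 'effort': array([-6.16433426e-04, -4.02214301e+01, -2.52267176e+01,  6.93399506e-02,
        3.53683135e-02, -8.96892902e-05]), 'ee_pos': array([ 0.17891028, -0.49333301,  0.23819223]), 'orientation': array([[ 9.40107375e-01,  3.40878419e-01, -1.64422692e-04],
       [ 3.40878365e-01, -9.40106650e-01,  1.19484023e-03],
       [ 2.52720382e-04, -1.17932625e-03, -9.99999273e-01]]), 'wrist_force': array([0.21774184, 0.85357389, 0.34623496]), 'ft_torque': array([0.00635653, 0.02789731, 0.00398828]), 'opening': 0.995886871671215}
0.0187
scene {'fx': 557.820853646925, 'fy': 557.820853646925, 'cx': 325.5040895165841, 'cy': 235.3793571740203, 'pose': array([[ 0.70701324,  0.40818914, -0.57750662,  1.44712228],
       [ 0.70698208, -0.42824054,  0.56283779, -0.91587925],
       [-0.01756747, -0.80622061, -0.59135
[... 202 characters left out ...]
([[ 0.01982863, -0.99194837,  0.125081  ,  0.40498504],
       [-0.99978417, -0.01889668,  0.00863302, -0.0714956 ],
       [-0.00619989, -0.12522518, -0.99210897,  1.28956432],
       [ 0.        ,  0.        ,  0.        ,  1.        ]])}
wrist {'fx': 403.1297927125835, 'fy': 403.1297927125835, 'cx': 319.16090085155156, 'cy': 238.01235192520224, 'mount': array([[-9.30647625e-06, -9.66454645e-01, -2.56837341e-01,
         6.55100944e-02],
       [ 9.99999698e-01, -2.08710277e-04,  7.49122160e-04,
        -3.19918164e-04],
       [-7.77597183e-04, -2.56837256e-01,  9.66454354e-01,
        -1.46273915e-01],
       [ 0.00000000e+00,  0.00000000e+00,  0.00000000e+00,
         1.00000000e+00]])}
```

View pics/scene0.png

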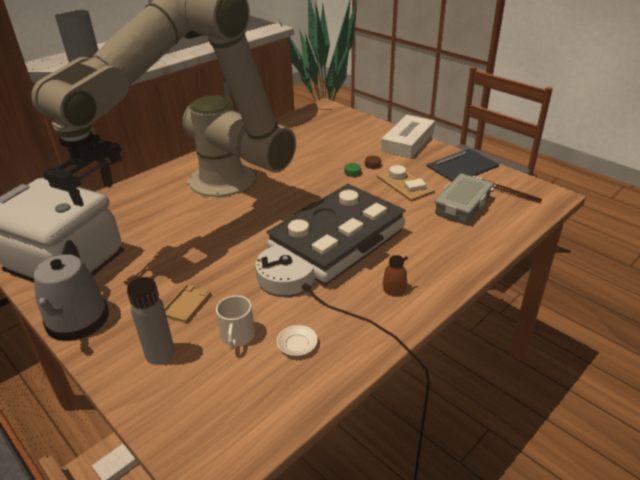

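View pics/top0.png

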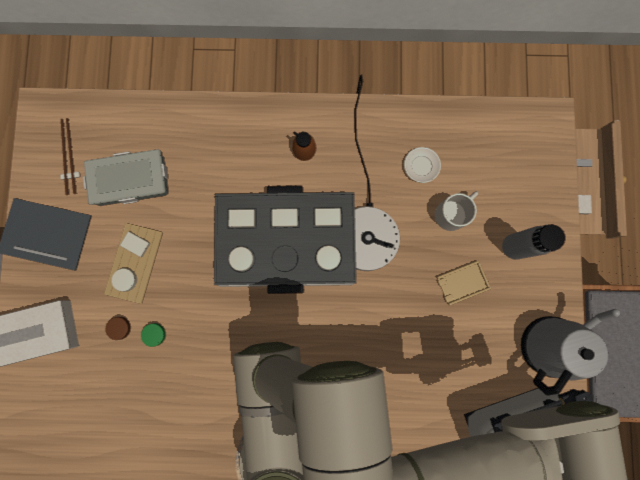

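View pics/wrist0.png

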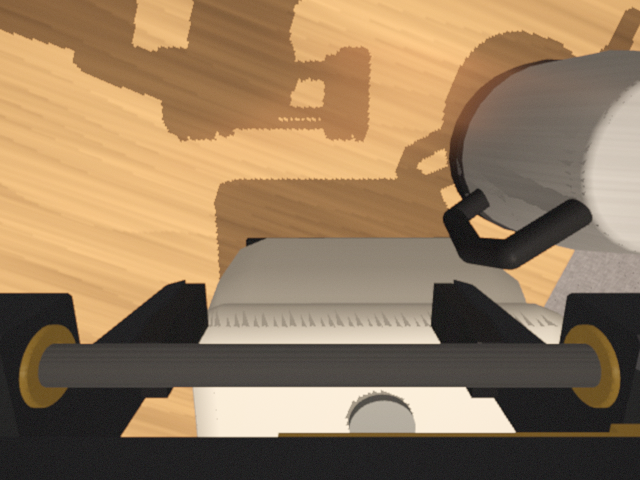

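```bash
cat > h.py <<'E'
from bench import readout, vision, ticket, ctrl
import cv2, numpy as np
def snap(n,tag):
    s=readout.sense(); im=vision.camera(n)[:,:,::-1].copy(); cv2.imwrite(f"pics/{tag}.png",im)
    m=vision.camera_model(n)
    if 'pose' in m: P=m['pose']
    else:
        T=np.eye(4);T[:3,:3]=s['orientation'];T[:3,3]=s['ee_pos'];P=T@m['mount']
    K=np.array([m['fx'],m['fy'],m['cx'],m['cy']]); np.savez(f"pics/{tag}.npz",P=P,K=K)
    return im,P,K
def cam(tag):
    d=np.load(f"pics/{tag}.npz");return d['P'],d['K']
def ray(tag,u,v):
    P,K=cam(tag);d=P[:3,:3]@np.array([(u-K[2])/K[0],(v-K[3])/K[1],1]);return P[:3,3],d/np.linalg.norm(d)
def atz(tag,u,v,z):
    o,d=ray(tag,u,v);return o+d*(z-o[2])/d[2]
def tri(*obs):
    A=np.zeros((3,3));b=np.zeros(3)
    for t,u,v in obs:
        o,d=ray(t,u,v);M=np.eye(3)-np.outer(d,d);A+=M;b+=M@o
    p=np.linalg.solve(A,b);res=[np.linalg.norm((np.eye(3)-np.outer(d,d))@(p-o)) for o,d in[ray(*x) for x in obs]]
    return p,res
def proj(tag,p):
    P,K=cam(tag);c=np.linalg.inv(P)@np.append(p,1);return K[0]*c[0]/c[2]+K[2],K[1]*c[1]/c[2]+K[3]
def crop(tag,x0,y0,x1,y1,s,out):
    im=cv2.imread(f"pics/{tag}.png")[y0:y1,x0:x1];cv2.imwrite(f"pics/{out}.png",cv2.resize(im,None,fx=s,fy=s,interpolation=cv2.INTER_CUBIC))
E
python3 - <<'E'
from h import *
np.set_printoptions(precision=4,suppress=True)
snap('top','t1');snap('scene','s1')
crop('t1',90,170,410,350,2.5,'t1c'); crop('s1',240,150,440,300,4,'s1c');crop('t1',330,195,410,280,7,'t1l')
print('cake',atz('t1',123,280,.038),'spare',atz('t1',134,243,.03))
for p in[(241,259),(285,258),(329,258)]:print(atz('t1',*p,.09))
for p in[(368,238)]:print(atz('t1',*p,.06))
print(readout.sense()['time'])
E
```

```text
cake [0.4338 0.4173 0.038 ] spare [0.528  0.3988 0.03  ]
[0.4885 0.1161 0.09  ]
[0.4929 0.0103 0.09  ]
[ 0.495  -0.0954  0.09  ]
[ 0.5486 -0.1916  0.06  ]
0.25
```

View pics/t1c.png

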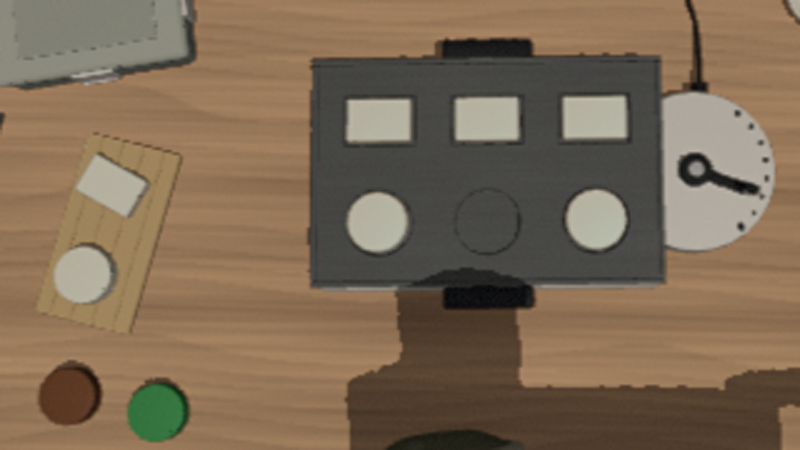

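View pics/s1c.png

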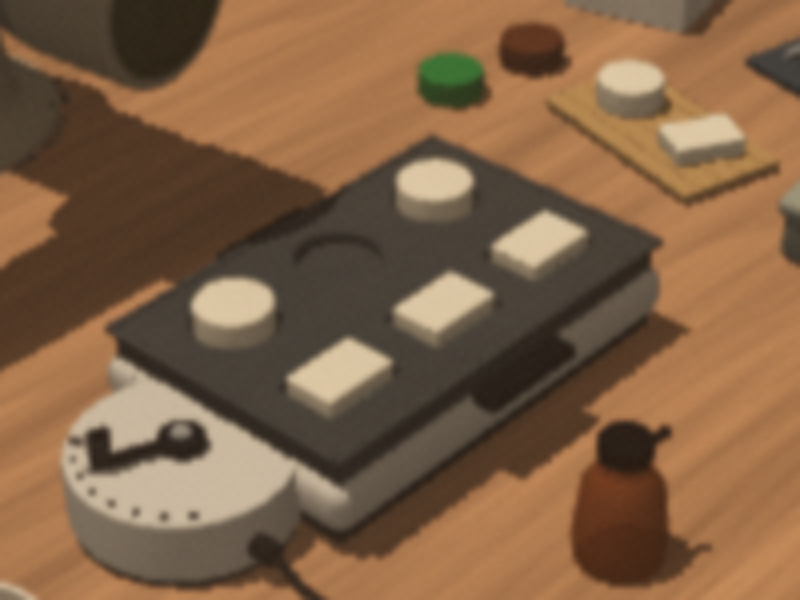

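View pics/t1l.png

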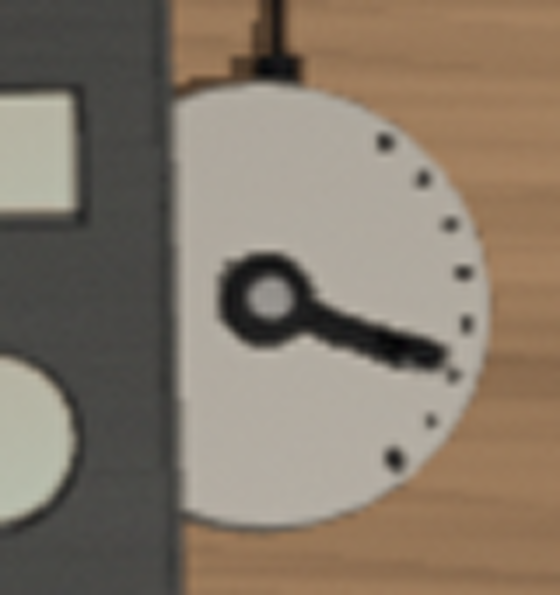

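Request:
drive_tool(steps=[[0,0,1,0],[0,0,1,0],[0,0,1,0],[0.3,0.8,0.5,0],[0.4,1,0,0],[0.4,1,0,0],[0.4,1,0,0],[0.4,1,0,0]], grip=0)

```text
time: 0.92
ee_pos: [0.2362, -0.348, 0.3436]
orientation: [[0.94, 0.34, 0.0], [0.34, -0.94, 0.0], [0.0, -0.0, -1.0]]
wrist_force: [-0.2, 0.4, 0.9]
opening: 1.001
```

Request:
drive_tool(steps=[[0.4,1,0,-0.5],[0.4,1,0,-0.5],[0.4,1,0,-0.5],[0.4,1,0,-0.5],[0.4,1,0,-0.5],[0.4,1,0,-0.5],[0.4,1,0,0],[0.4,1,0,0]])

```text
time: 1.58
ee_pos: [0.3321, -0.108, 0.3438]
orientation: [[0.999, 0.033, 0.0], [0.033, -0.999, -0.0], [0.0, 0.0, -1.0]]
wrist_force: [-0.1, -0.4, -0.4]
opening: 1.001
```

Request:
drive_tool(steps=[[0.8,0.8,0,0],[0.8,0.8,0,0],[0.8,0.8,0,0],[0,0,0,0],[0,0,0,0]])

```text
time: 2.0
ee_pos: [0.4043, -0.0366, 0.3434]
orientation: [[0.999, 0.037, -0.001], [0.037, -0.999, 0.0], [-0.001, -0.0, -1.0]]
wrist_force: [-0.2, 0.6, -0.0]
opening: 1.001
```

```bash
python3 - <<'E'
from h import *
snap('wrist','w2'); print(readout.sense()['ee_pos'])
E
```

```text
[ 0.40378484 -0.0374316   0.34350852]
```

View pics/w2.png

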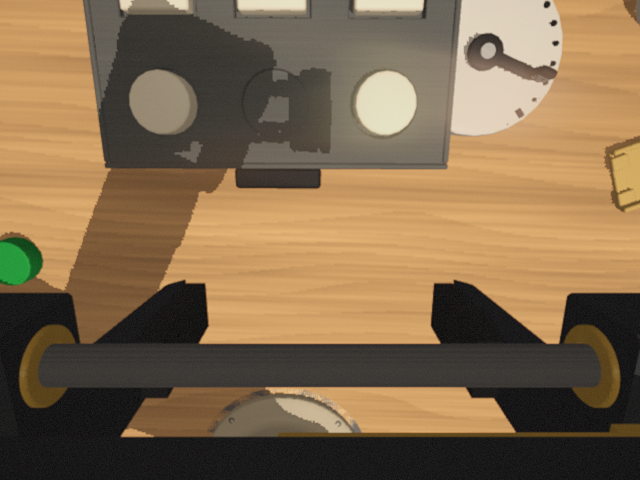

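```bash
python3 - <<'E'
from h import *
np.set_printoptions(precision=4,suppress=True)
def c(tag,x,y): return tag,x,y
T=lambda x,y:('t1',90+x/2.5-.3,170+y/2.5-.3)
W=lambda x,y:('w2',x,y)
for n,a,b in[('fl',T(311,286),W(107,167)),('fr',T(665,285),W(447,167)),('L',T(378,222),W(163,102)),('M',T(487,221),W(275,103)),('R',T(596,219),W(385,103)),('piv',T(694,168),W(488,50))]:
    print(n,tri(a,b))
print('cake L/R at .097',atz(*W(163,102),.097),atz(*W(385,103),.097),'M rim .08',atz(*W(275,103),.08),atz(*T(487,221),.08))
crop('w2',90,40,460,180,2.1,'w2c');crop('w2',440,0,600,160,4,'w2l')
E
```

```text
fl (array([0.4267, 0.1813, 0.0733]), [np.float64(0.0008630146268594306), np.float64(0.0008630146268594318)])
fr (array([ 0.4372, -0.1615,  0.0842]), [np.float64(0.002469334365077297), np.float64(0.002469334365077379)])
L (array([0.4908, 0.1184, 0.077 ]), [np.float64(0.0002101371158330417), np.float64(0.00021013711583297944)])
M (array([0.4984, 0.0171, 0.0083]), [np.float64(0.00026457094771864515), np.float64(0.0002645709477188051)])
R (array([ 0.4958, -0.093 ,  0.1044]), [np.float64(0.0003204671065489931), np.float64(0.0003204671065488091)])
piv (array([ 0.548 , -0.1877,  0.084 ]), [np.float64(0.00044831934815917274), np.float64(0.00044831934815907256)])
cake L/R at .097 [0.49   0.1111 0.097 ] [ 0.4966 -0.0941  0.097 ] M rim .08 [0.4939 0.0094 0.08  ] [0.4934 0.0122 0.08  ]
```

View pics/w2c.png

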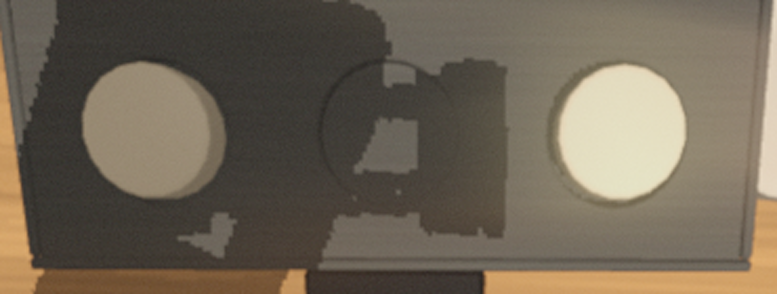

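View pics/w2l.png

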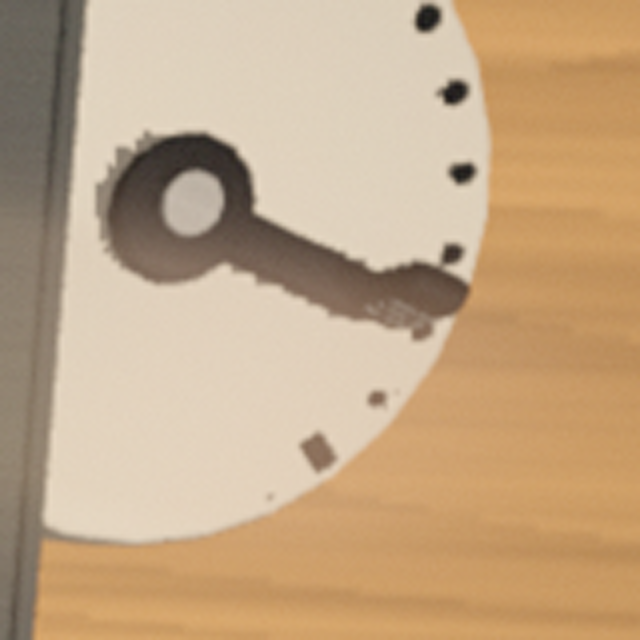

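Request:
drive_tool(steps=[[0.5,1,0,0],[0,1,0,0],[0,1,0,0],[0,0,0,0],[0,0,0,0]])

```text
time: 2.47
ee_pos: [0.4185, 0.0522, 0.3439]
orientation: [[0.999, 0.034, 0.0], [0.034, -0.999, -0.0], [0.0, 0.0, -1.0]]
wrist_force: [-1.1, 0.7, -0.7]
opening: 1.0
```

```bash
python3 - <<'E'
from h import *
snap('wrist','w3'); print(readout.sense()['ee_pos'])
E
```

```text
[0.41864145 0.05147441 0.3438444 ]
```

View pics/w3.png

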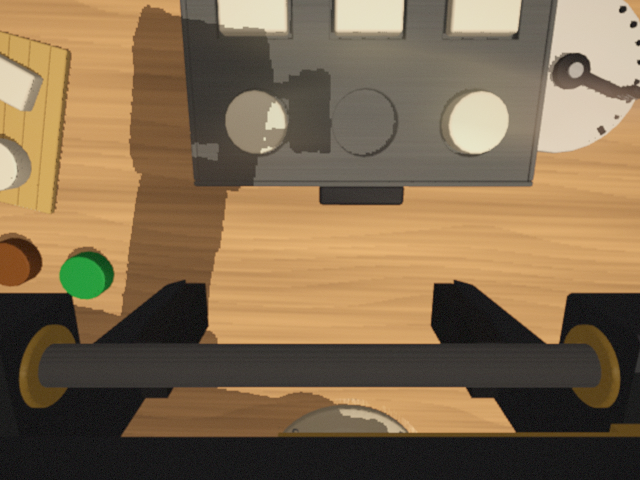

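```bash
python3 - <<'E'
from h import *
np.set_printoptions(precision=4,suppress=True)
print(tri(('w2',275.5,105),('w3',365,122)),atz('w2',275.5,105,.08),atz('w3',365,122,.08))
print('L',tri(('w2',160,102),('w3',257,122)),atz('w3',257,122,.097))
print('R',tri(('w2',386,103),('w3',478,122)),atz('w2',386,103,.097),atz('w3',478,122,.097))
print('corners',tri(('w2',107,167),('w3',195,186)),tri(('w2',447,167),('w3',531,185)))
E
```

```text
(array([0.4932, 0.0093, 0.0748]), [np.float64(0.0008846055814172503), np.float64(0.0008846055814171106)]) [0.4921 0.0089 0.08  ] [0.494  0.0097 0.08  ]
L (array([0.4898, 0.1122, 0.1013]), [np.float64(0.00019447900084144988), np.float64(0.0001944790008413862)]) [0.4901 0.1128 0.097 ]
R (array([ 0.4971, -0.0956,  0.0934]), [np.float64(0.00020075745815125202), np.float64(0.00020075745815122285)]) [ 0.4967 -0.095   0.097 ] [ 0.4972 -0.0943  0.097 ]
corners (array([0.4255, 0.1799, 0.0755]), [np.float64(0.0006124722457808569), np.float64(0.000612472245780858)]) (array([ 0.4385, -0.1646,  0.0773]), [np.float64(0.00051583761297418), np.float64(0.0005158376129741584)])
```

Request:
drive_tool(steps=[[0,1,0,-0.6],[0,1,0,-0.6],[0,1,0,-0.6],[0,1,0,-0.6],[0,1,0,0],[0,1,0,0],[0,1,0,0],[0,0,0,0]])

```text
time: 3.18
ee_pos: [0.4192, 0.2642, 0.3433]
orientation: [[0.977, -0.215, -0.001], [-0.215, -0.977, 0.001], [-0.001, -0.0, -1.0]]
wrist_force: [0.3, -0.6, 0.2]
opening: 1.002
```

```bash
python3 - <<'E'
from h import *
snap('wrist','w4'); print(readout.sense()['ee_pos'],readout.sense()['joints'])
E
```

```text
[0.41931455 0.262393   0.34336102] [ 3.21900329e-01  1.91754274e-01  1.38387497e+00 -1.73709457e-04
  1.56662073e+00  2.10968809e+00]
```

View pics/w4.png

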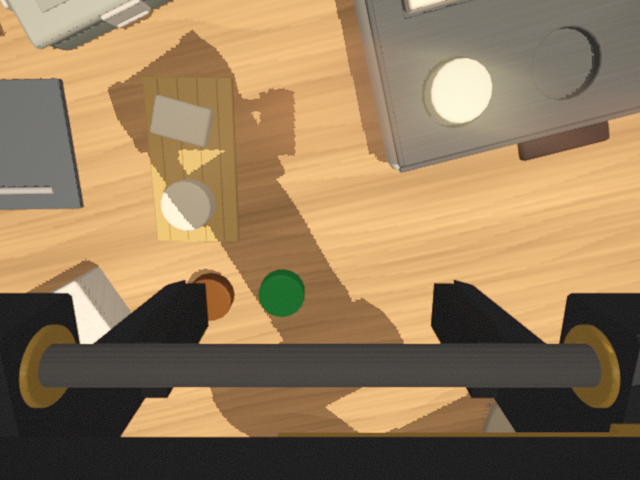

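Request:
drive_tool(steps=[[-0.2,1,-0.5,0],[-0.2,1,-0.5,0],[-0.2,1,-0.5,0],[-0.2,1,-0.5,0],[-0.2,1,-0.5,0],[0,0,0,0],[0,0,0,0]])

```text
time: 3.82
ee_pos: [0.3897, 0.4112, 0.268]
orientation: [[0.976, -0.216, -0.001], [-0.216, -0.976, -0.002], [-0.001, 0.002, -1.0]]
wrist_force: [0.7, -0.5, 0.7]
opening: 1.002
```

```bash
python3 - <<'E'
from h import *
np.set_printoptions(precision=4,suppress=True)
snap('wrist','w5'); print(readout.sense()['ee_pos'])
P,K=cam('w5'); print(proj('w5',readout.sense()['ee_pos']))
E
```

```text
[0.3901 0.4108 0.269 ]
(np.float64(320.1088718631755), np.float64(303.24535524781703))
```

View pics/w5.png

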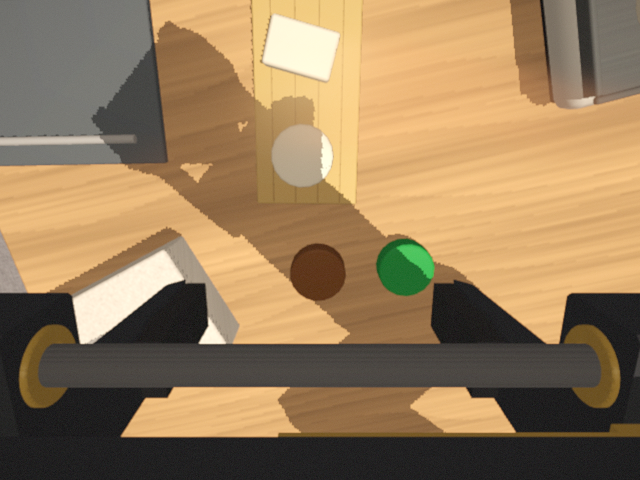

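```bash
python3 - <<'E'
from h import *
np.set_printoptions(precision=4,suppress=True)
crop('w4',140,60,250,260,3,'a');crop('w5',240,90,370,220,4.6,'b')
a=cv2.imread('pics/a.png');b=cv2.imread('pics/b.png');cv2.imwrite('pics/w45c.png',np.hstack([a[:598],b[:598]]))
print(a.shape,b.shape)
print(atz('w5',302,156,.038),atz('t1',90+83/2.5,170+271/2.5,.038))
E
```

```text
(600, 330, 3) (598, 598, 3)
[0.435  0.4167 0.038 ] [0.4378 0.4171 0.038 ]
```

View pics/w45c.png

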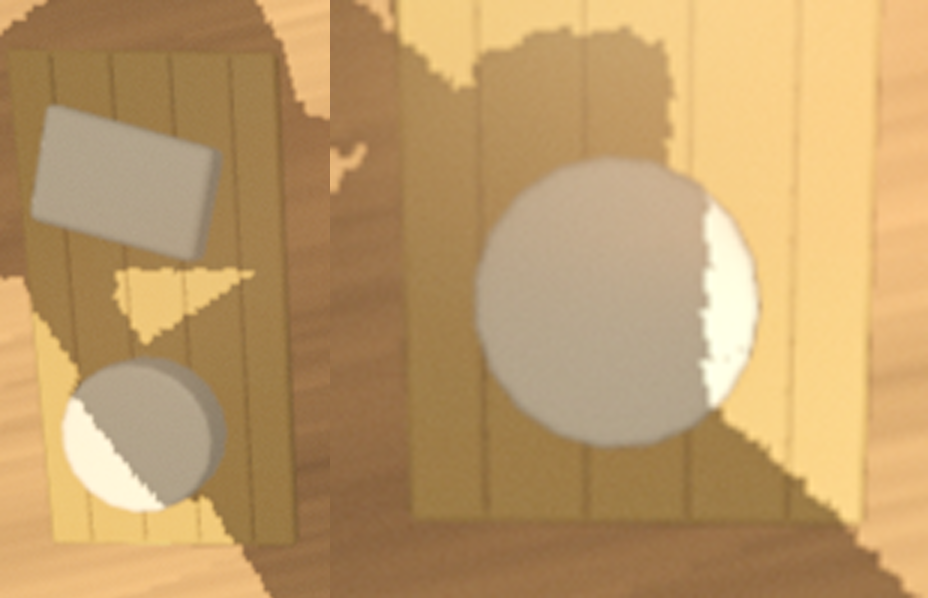

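```bash
python3 - <<'E'
from h import *
np.set_printoptions(precision=4,suppress=True)
print(tri(('w4',185.6,205.3),('w5',302.2,155.4)),tri(('w4',185.6,205.3),('w5',302.2,155.4),('t1',123.2,278.4)))
print(atz('w5',302.2,155.4,.038))
# board corner & spare
print('spare',atz('w5',301,48,.03))
E
```

```text
(array([0.4355, 0.4166, 0.0356]), [np.float64(8.979369447211835e-05), np.float64(8.979369447196668e-05)]) (array([0.4365, 0.4159, 0.0398]), [np.float64(0.0009536972467791759), np.float64(0.0009554447591511511), np.float64(0.0013840610875916742)])
[0.4355 0.4164 0.038 ]
spare [0.5253 0.3969 0.03  ]
```

Request:
drive_tool(steps=[[0.75,0.1,-0.7,0],[0.75,0.1,-0.7,0],[0,0,-1,0],[0,0,-1,0],[0,0,-1,0],[0,0,-0.8,0],[0,0,0,0],[0,0,0,0]])

```text
time: 4.53
ee_pos: [0.4351, 0.4169, 0.1137]
orientation: [[0.976, -0.218, 0.0], [-0.218, -0.976, -0.0], [0.0, 0.0, -1.0]]
wrist_force: [0.7, 0.7, 0.3]
opening: 1.001
```

```bash
python3 - <<'E'
from h import *
np.set_printoptions(precision=4,suppress=True)
snap('wrist','w6'); print(readout.sense()['ee_pos'],proj('w6',[.4355,.4165,.038]))
E
```

```text
[0.4355 0.4177 0.1149] (np.float64(319.7234401451388), np.float64(248.20210111032))
```

View pics/w6.png

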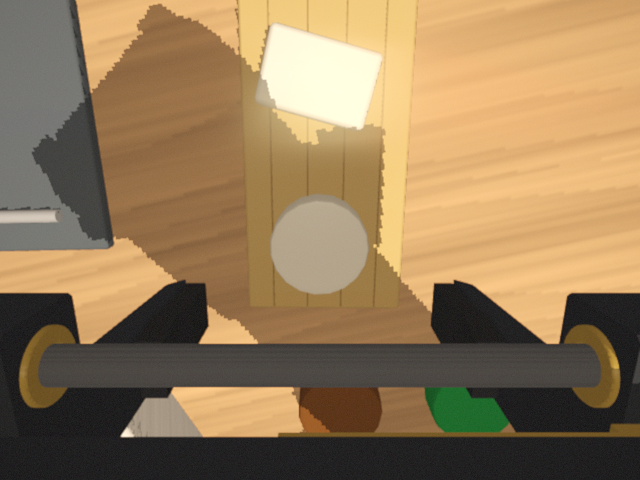

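Request:
drive_tool(steps=[[0,0,-0.8,0],[0,0,-0.8,0],[0,0,-0.7,0],[0,0,-0.4,0],[0,0,-0.2,0],[0,0,0,0],[0,0,0,0]])

```text
time: 5.17
ee_pos: [0.4348, 0.4188, 0.0273]
orientation: [[0.976, -0.216, 0.002], [-0.216, -0.976, 0.001], [0.002, -0.002, -1.0]]
wrist_force: [0.3, -0.4, 0.5]
opening: 0.998
```

```bash
python3 - <<'E'
from h import *
np.set_printoptions(precision=4,suppress=True)
for i in range(1): s=readout.sense(); print(s['ee_pos'],s['wrist_force'])
E
```

```text
[0.4348 0.4188 0.0273] [ 0.2718 -0.4179  0.5013]
```

Request:
drive_tool(steps=[[0,0,-0.1,0],[0,0,0,0]])

```text
time: 5.33
ee_pos: [0.4343, 0.4187, 0.0235]
orientation: [[0.976, -0.216, 0.001], [-0.216, -0.976, 0.001], [0.001, -0.001, -1.0]]
wrist_force: [0.7, -0.7, 0.2]
opening: 0.997
```

Request:
drive_tool(steps=[[0,0,0,0],[0,0,0,0],[0,0,0,0],[0,0,0,0],[0,0,0,0],[0,0,0,0]], grip=255, newtons=15)

```text
time: 5.83
ee_pos: [0.4339, 0.4184, 0.0228]
orientation: [[0.976, -0.216, 0.0], [-0.216, -0.976, -0.0], [0.0, 0.0, -1.0]]
wrist_force: [0.2, 0.2, 0.4]
opening: 0.653
```

Request:
drive_tool(steps=[[0,0,0,0],[0,0,0,0],[0,0,0,0],[0,0,0,0]])

```text
time: 6.17
ee_pos: [0.434, 0.4184, 0.0228]
orientation: [[0.976, -0.216, 0.0], [-0.216, -0.976, 0.0], [0.0, -0.0, -1.0]]
wrist_force: [-0.6, -0.5, 2.4]
opening: 0.647
```

Request:
drive_tool(steps=[[0,0,0.3,0],[0,0,0.6,0],[0,0,1,0],[0,0,1,0],[0,0,1,0],[0,0,0.6,0],[0,0,0,0]])

```text
time: 6.75
ee_pos: [0.4352, 0.4194, 0.1625]
orientation: [[0.976, -0.216, 0.007], [-0.216, -0.976, 0.004], [0.005, -0.006, -1.0]]
wrist_force: [0.2, -0.2, -0.2]
opening: 0.65
```

```bash
python3 - <<'E'
from h import *
np.set_printoptions(precision=4,suppress=True)
snap('wrist','w7'); print(readout.sense()['ee_pos'],readout.sense()['opening'])
E
```

```text
[0.4344 0.4188 0.1596] 0.6488987618265825
```

View pics/w7.png

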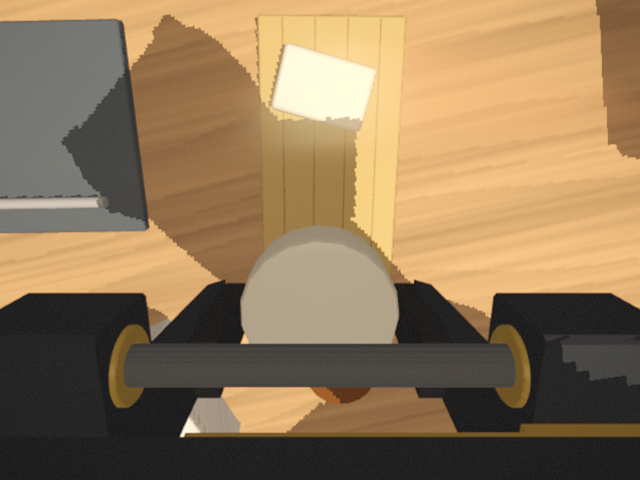

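```bash
python3 - <<'E'
from h import *
im=cv2.imread('pics/w7.png');print(im[215:260:2,320].tolist())
for v in(290,300,310,320):
  r=im[v,225:415].astype(int).sum(1);print(v,[225+i for i in np.where(abs(np.diff(r))>90)[0]])
m=vision.camera_model('wrist');M=np.linalg.inv(m['mount']);
def prof(d,zc):
    pts=[]
    for a in np.linspace(0,2*np.pi,181):
        for t in np.linspace(0,np.pi/2,8):
            for s in(1,-1):
                r=25+4*np.cos(t);z=s*(9+4*np.sin(t));pts.append([d+r*np.cos(a),r*np.sin(a),zc+z])
    p=np.c_[np.array(pts)/1e3,np.ones(len(pts))]@M.T
    return m['fx']*p[:,0]/p[:,2]+m['cx'],m['fy']*p[:,1]/p[:,2]+m['cy']
for d in(-2,0,2,4):
  for zc in(-4,-2,0):
    u,v=prof(d,zc);print(d,zc,'min v %.1f u %.1f %.1f'%(v.min(),u.min(),u.max()))
E
```

```text
[[74, 125, 159], [72, 125, 158], [70, 124, 157], [71, 125, 159], [70, 123, 158], [89, 128, 154], [114, 135, 149], [116, 138, 151], [118, 138, 152], [116, 137, 150], [116, 139, 153], [116, 138, 153], [118, 142, 156], [125, 148, 163], [148, 172, 187], [148, 172, 186], [143, 167, 182], [142, 166, 181], [141, 165, 181], [143, 167, 181], [140, 164, 179], [139, 163, 179], [140, 165, 180]]
290 [np.int64(242), np.int64(243), np.int64(395), np.int64(396)]
300 [np.int64(239), np.int64(240), np.int64(397)]
310 [np.int64(239), np.int64(240), np.int64(398)]
320 [np.int64(240), np.int64(241), np.int64(397), np.int64(398)]
-2 -4 min v 233.3 u 239.0 399.6
-2 -2 min v 232.1 u 240.0 398.5
-2 0 min v 230.9 u 241.1 397.5
0 -4 min v 228.3 u 238.7 399.9
0 -2 min v 227.1 u 239.8 398.8
0 0 min v 226.0 u 240.8 397.8
2 -4 min v 223.3 u 238.4 400.2
2 -2 min v 222.2 u 239.5 399.1
2 0 min v 221.1 u 240.5 398.1
4 -4 min v 218.2 u 238.1 400.5
4 -2 min v 217.1 u 239.2 399.4
4 0 min v 216.1 u 240.3 398.3
```

Request:
drive_tool(steps=[[0.1,-0.5,0.2,0],[0.14,-1,0,0.3],[0.14,-1,0,0.3],[0.14,-1,0,0.3],[0.14,-1,0,0.3],[0.14,-1,0,0.3],[0.14,-1,0,0.3],[0.14,-1,0,0.3]])

```text
time: 7.47
ee_pos: [0.4654, 0.1911, 0.1624]
orientation: [[1.0, 0.004, -0.003], [0.004, -1.0, -0.001], [-0.003, 0.001, -1.0]]
wrist_force: [0.8, -0.4, -0.9]
opening: 0.655
```

Request:
drive_tool(steps=[[0.14,-1,0,0.3],[0.14,-1,0,0],[0.14,-1,0,0],[0.14,-1,0,0],[0.14,-0.8,0,0],[0.14,-0.6,0,0],[0,0,0,0],[0,0,0,0]])

```text
time: 8.13
ee_pos: [0.4907, 0.0307, 0.1627]
orientation: [[0.999, 0.032, -0.002], [0.032, -1.0, 0.001], [-0.002, -0.001, -1.0]]
wrist_force: [0.2, 0.7, -0.8]
opening: 0.649
```

Request:
drive_tool(steps=[[0.06,-0.7,0,0],[0,0,-0.5,0],[0,0,-0.3,0],[0,0,0,0],[0,0,0,0]])

```text
time: 8.55
ee_pos: [0.4927, 0.0113, 0.1392]
orientation: [[0.999, 0.035, -0.002], [0.035, -0.999, 0.001], [-0.002, -0.001, -1.0]]
wrist_force: [0.2, -0.1, 0.8]
opening: 0.648
```

```bash
python3 - <<'E'
from h import *
np.set_printoptions(precision=4,suppress=True)
snap('wrist','w8'); print(readout.sense()['ee_pos'],readout.sense()['opening'])
snap('top','t8');snap('scene','s8');crop('s8',240,100,440,250,4,'s8c')
E
```

```text
[0.4931 0.0112 0.1398] 0.649298405089171
```

View pics/w8.png

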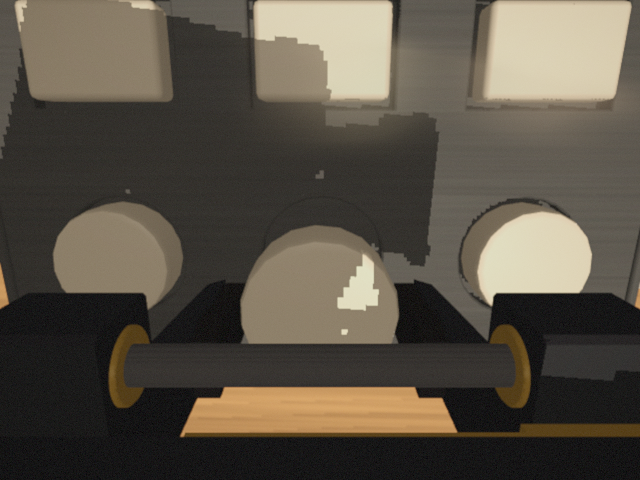

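View pics/s8c.png

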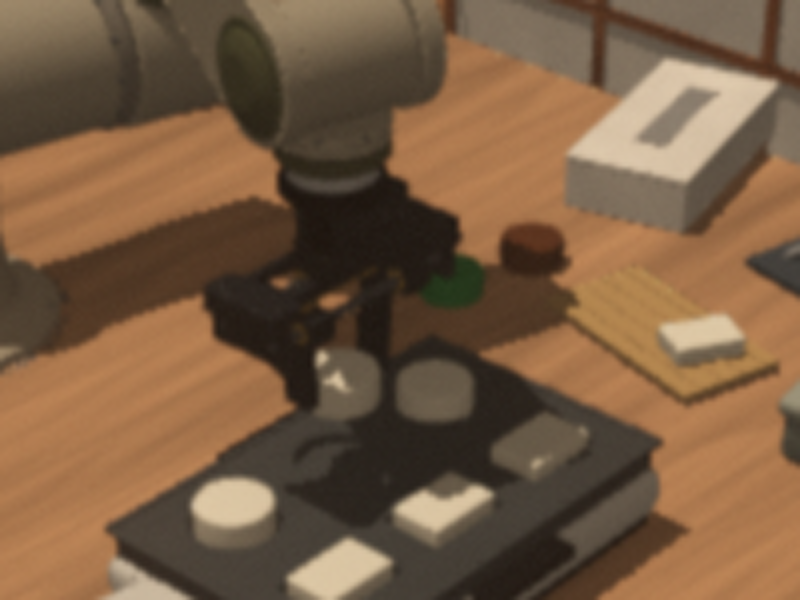

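```bash
python3 - <<'E'
from h import *
im=cv2.imread('pics/w8.png')[180:270,240:400]
im=cv2.convertScaleAbs(im,alpha=2.2);
c=np.array([.493,.0095,.08])
im=cv2.resize(im,None,fx=5,fy=5,interpolation=cv2.INTER_CUBIC)
cv2.imwrite('pics/w8c.png',im)
for a in(-60,-45,-30,0,30,45,60):
    t=np.radians(a);u,v=proj('w8',c+.032*np.array([np.cos(t),-np.sin(t),0]));print(a,round(u,1),round(v,1),'crop',round((u-240)*5),round((v-180)*5))
E
```

```text
-60 271.1 226.2 crop 155 231
-45 280.9 214.1 crop 205 171
-30 293.9 204.9 crop 269 124
0 325.2 197.7 crop 426 89
30 355.8 207.0 crop 579 135
45 367.9 217.1 crop 640 185
60 376.8 229.8 crop 684 249
```

View pics/w8c.png

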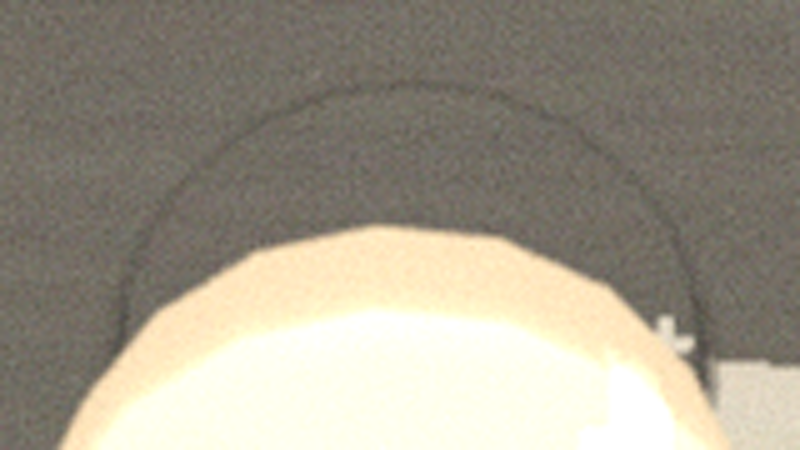

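Request:
drive_tool(steps=[[0,-0.04,-0.5,0],[0,0,-0.5,0],[0,0,-0.3,0],[0,0,-0.2,0],[0,0,-0.1,0],[0,0,0,0],[0,0,0,0],[0,0,0,0]])

```text
time: 9.37
ee_pos: [0.4937, 0.0092, 0.0923]
orientation: [[0.999, 0.034, 0.001], [0.034, -0.999, -0.0], [0.001, 0.0, -1.0]]
wrist_force: [-0.2, -0.1, -0.6]
opening: 0.649
```

Request:
drive_tool(steps=[[0,0,-0.1,0],[0,0,-0.05,0],[0,0,0,0],[0,0,0,0]])

```text
time: 9.7
ee_pos: [0.4933, 0.0092, 0.0872]
orientation: [[0.999, 0.034, -0.0], [0.034, -0.999, 0.0], [-0.0, -0.0, -1.0]]
wrist_force: [0.2, 0.3, -0.7]
opening: 0.654
```

Request:
drive_tool(steps=[[0,0,-0.05,0],[0,0,-0.05,0],[0,0,0,0],[0,0,0,0]])

```text
time: 10.03
ee_pos: [0.4933, 0.0092, 0.0841]
orientation: [[0.999, 0.034, -0.0], [0.034, -0.999, 0.0], [-0.0, -0.0, -1.0]]
wrist_force: [0.2, 0.1, -0.5]
opening: 0.654
```

Request:
drive_tool(steps=[[0,0,-0.04,0],[0,0,0,0],[0,0,0,0]])

```text
time: 10.28
ee_pos: [0.4933, 0.0092, 0.083]
orientation: [[0.999, 0.034, -0.0], [0.034, -0.999, 0.0], [-0.0, -0.0, -1.0]]
wrist_force: [0.2, -0.7, -0.3]
opening: 0.654
```

Request:
drive_tool(steps=[[0,0,-0.03,0],[0,0,0,0],[0,0,0,0]])

```text
time: 10.53
ee_pos: [0.4933, 0.0092, 0.0821]
orientation: [[0.999, 0.034, -0.0], [0.034, -0.999, 0.0], [-0.0, -0.0, -1.0]]
wrist_force: [-0.1, 0.2, -0.7]
opening: 0.649
```

Request:
drive_tool(steps=[[0,0,-0.02,0],[0,0,0,0],[0,0,0,0]])

```text
time: 10.78
ee_pos: [0.4934, 0.0092, 0.0818]
orientation: [[0.999, 0.034, 0.0], [0.034, -0.999, -0.0], [0.0, 0.0, -1.0]]
wrist_force: [-1.5, -0.4, 3.6]
opening: 0.646
```

```bash
python3 - <<'E'
from h import *
np.set_printoptions(precision=4,suppress=True)
snap('wrist','w9');snap('scene','s9');crop('s9',240,140,400,260,5,'s9c')
s=readout.sense();print(s['ee_pos'],s['wrist_force'],s['opening'])
E
```

```text
[0.4934 0.0092 0.0818] [-1.2421 -0.4205  3.3174] 0.6520574022193106
```

View pics/w9.png

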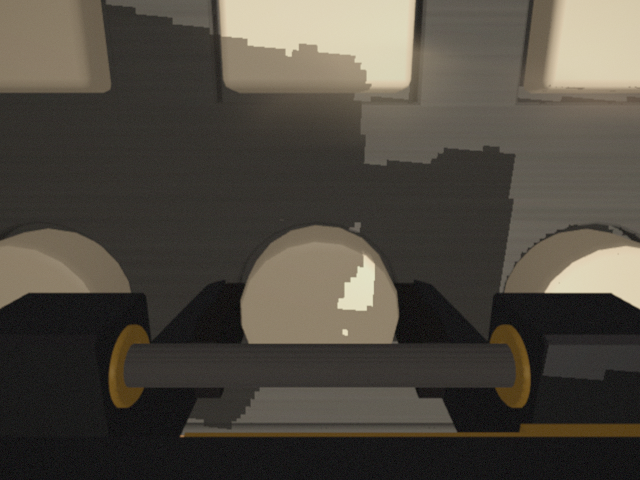

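View pics/s9c.png

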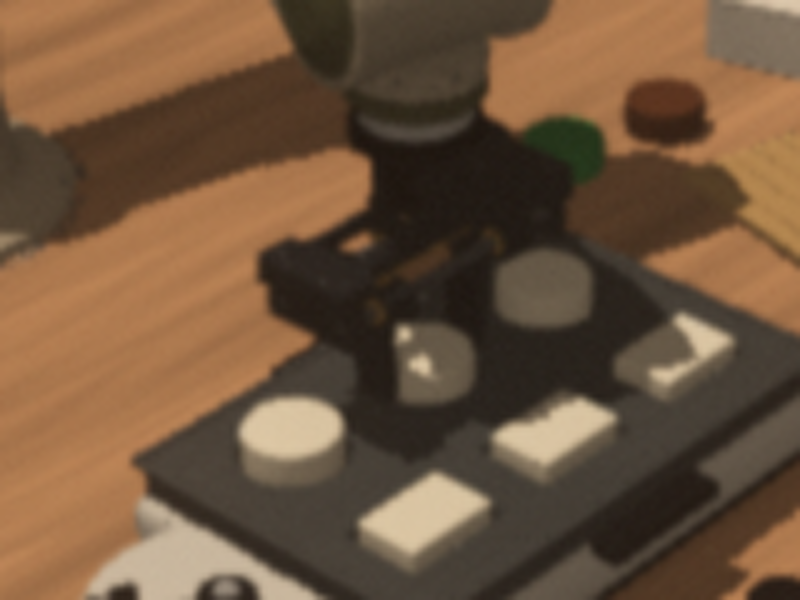

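Request:
drive_tool(steps=[[0,0,0,0],[0,0,0,0],[0,0,0,0],[0,0,0,0]], grip=50)

```text
time: 11.22
ee_pos: [0.4933, 0.0092, 0.0814]
orientation: [[0.999, 0.034, -0.0], [0.034, -0.999, 0.0], [-0.0, -0.0, -1.0]]
wrist_force: [0.1, -0.2, 0.3]
opening: 0.803
```

Request:
drive_tool(steps=[[0,0,0.2,0],[0,0,0.5,0],[0,0,0.8,0],[0,0,1,0],[0,0,1,0],[0,0,0.5,0],[0,0,0,0]])

```text
time: 11.8
ee_pos: [0.4946, 0.009, 0.2051]
orientation: [[0.999, 0.034, 0.006], [0.034, -0.999, -0.001], [0.006, 0.002, -1.0]]
wrist_force: [1.1, 0.9, 0.7]
opening: 0.81
```

```bash
python3 - <<'E'
from h import *
np.set_printoptions(precision=4,suppress=True)
snap('wrist','w10');
s=readout.sense();print(s['ee_pos'],s['wrist_force'],s['opening'],s['joints'])
E
```

```text
[0.4938 0.0091 0.2028] [-0.3986  0.3385 -0.2814] 0.7992535853418168 [-0.2192  0.2751  1.6459  0.      1.2175  1.3179]
```

View pics/w10.png

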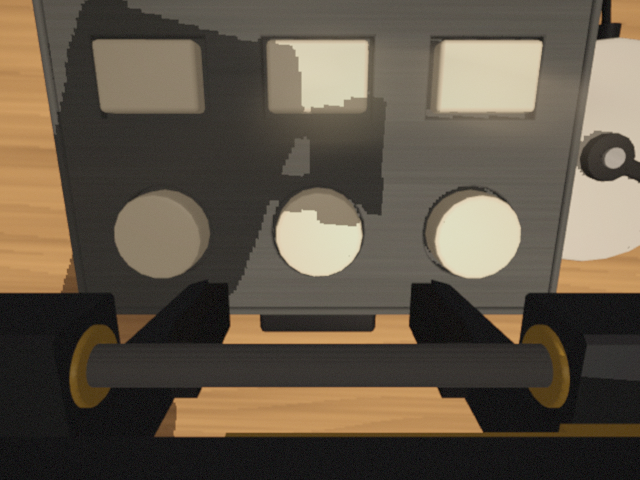

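Request:
drive_tool(steps=[[-0.1,-1,0.6,0],[-0.1,-1,0,0],[-0.1,-1,0,0],[-0.1,-1,0,0],[-0.1,-1,0,0],[-0.1,-1,0,0],[0,0,0,0],[0,0,0,0]])

```text
time: 12.52
ee_pos: [0.4747, -0.1713, 0.218]
orientation: [[1.0, 0.031, -0.002], [0.031, -1.0, 0.002], [-0.002, -0.002, -1.0]]
wrist_force: [-1.0, 0.4, -0.4]
opening: 0.798
```

```bash
python3 - <<'E'
from h import *
np.set_printoptions(precision=4,suppress=True)
snap('wrist','w11');
s=readout.sense();print(s['ee_pos'])
E
```

```text
[ 0.4749 -0.1704  0.2183]
```

View pics/w11.png

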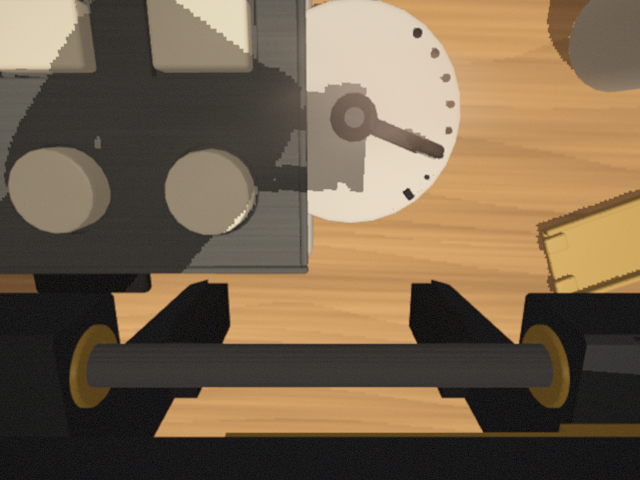

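Request:
drive_tool(steps=[[0,0,0,1],[0,0,0,1],[0,0,0,1],[0,0,0,1],[0,0,0,1],[0,0,0,1],[0,0,0,1],[0,0,0,1]])

```text
time: 13.23
ee_pos: [0.4754, -0.1691, 0.219]
orientation: [[0.638, 0.77, -0.001], [0.77, -0.638, 0.001], [0.0, -0.001, -1.0]]
wrist_force: [-0.1, 0.1, 0.2]
opening: 0.81
```

Request:
drive_tool(steps=[[0,0,0,1],[0,0,0,1],[0,0,0,1],[0.5,-0.5,0,1],[0.5,-0.5,0,0],[0,0,0,0],[0,0,0,0]])

```text
time: 13.82
ee_pos: [0.5055, -0.1996, 0.2187]
orientation: [[0.276, 0.961, -0.001], [0.961, -0.276, 0.001], [0.001, -0.002, -1.0]]
wrist_force: [-0.3, 0.9, -0.1]
opening: 0.803
```

```bash
python3 - <<'E'
from h import *
np.set_printoptions(precision=4,suppress=True)
snap('wrist','w12');
s=readout.sense();print(s['ee_pos'],s['orientation'])
E
```

```text
[ 0.5052 -0.1994  0.2189] [[ 0.2758  0.9612 -0.0012]
 [ 0.9612 -0.2758  0.001 ]
 [ 0.0006 -0.0014 -1.    ]]
```

View pics/w12.png

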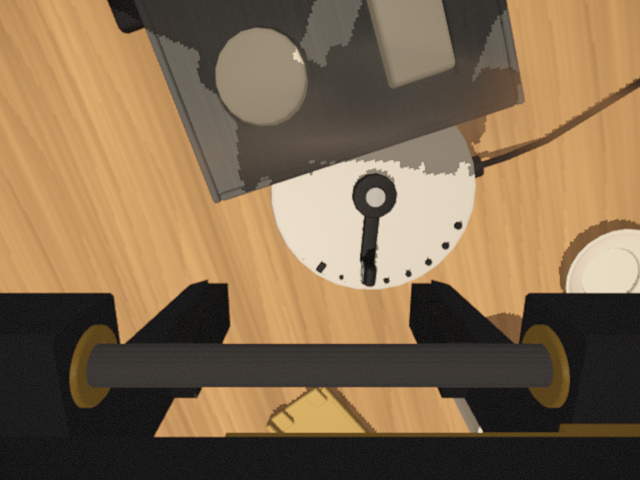

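```bash
python3 - <<'E'
from h import *
np.set_printoptions(precision=4,suppress=True)
crop('w12',290,150,490,300,4,'w12c');crop('w11',310,0,470,220,2.7,'w11c')
P1=('w11',354,117);P2=('w12',375,197)
print('piv',tri(P1,P2),atz(*P1,.07),atz(*P2,.07))
for tag,pts in(('w12',[(320,267),(341,277),(387,280),(408,273),(428,262),(445,245),(458,225)]),('w11',[(408,194),(427,177),(449,130),(451,104),(446,77),(435,53),(417,33)])):
    q=np.array([atz(tag,*p,.057) for p in pts])
    A=np.c_[2*q[:,:2],np.ones(len(q))];s=np.linalg.lstsq(A,(q[:,:2]**2).sum(1),rcond=None)[0]
    c=s[:2];r=np.sqrt(s[2]+c@c);print(tag,'c',c,'r',r,np.degrees(np.arctan2(*(q[:,:2]-c).T[::-1])))
E
```

```text
piv (array([ 0.55  , -0.1932,  0.0683]), [np.float64(3.272843125464689e-05), np.float64(3.272843125482234e-05)]) [ 0.55   -0.1931  0.07  ] [ 0.5498 -0.1929  0.07  ]
w12 c [ 0.5499 -0.192 ] r 0.07219926660537863 [-139.9829 -124.8057  -94.7344  -80.5815  -66.1532  -51.1013  -36.3288]
w11 c [ 0.5499 -0.1944] r 0.070404579737872 [-141.1722 -125.8193  -95.3309  -80.4763  -64.964   -50.1621  -35.0297]
```

View pics/w12c.png

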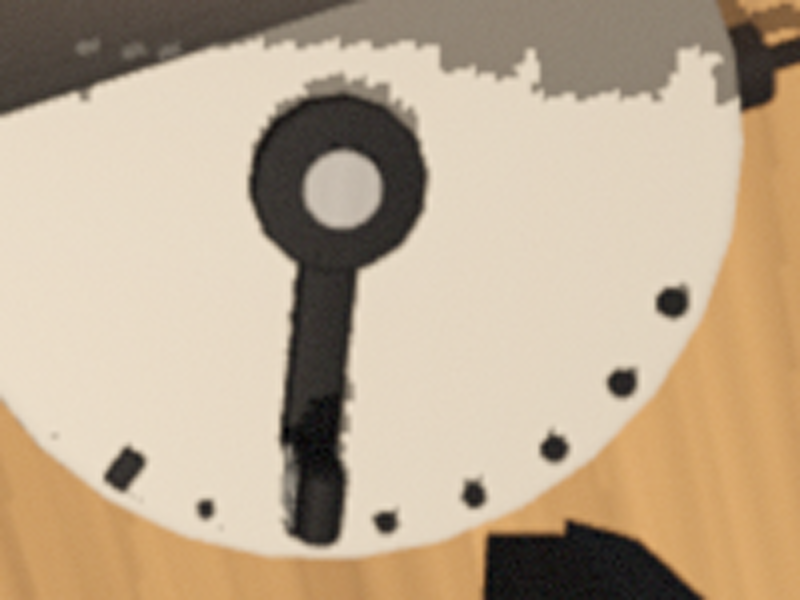

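View pics/w11c.png

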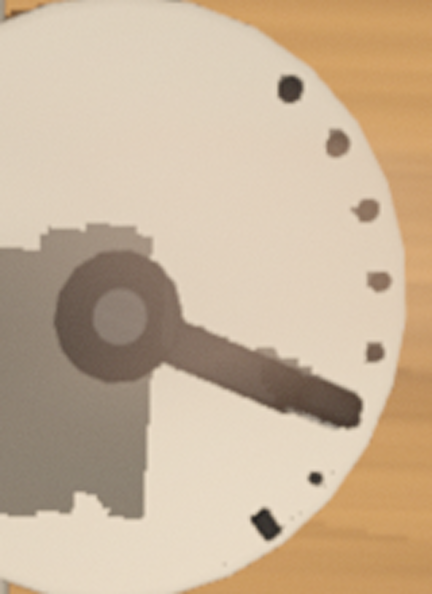

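Request:
drive_tool(steps=[[0.4,-0.75,0,-0.4],[0.43,-0.79,0,-0.4],[0,0,-0.8,0],[0,0,-1,0],[0,0,-0.9,0],[0,0,-0.3,0],[0,0,0,0],[0,0,0,0]], grip=140)

```text
time: 14.53
ee_pos: [0.5305, -0.2466, 0.1307]
orientation: [[0.356, 0.935, 0.001], [0.935, -0.356, -0.0], [-0.0, 0.001, -1.0]]
wrist_force: [0.6, -1.0, 1.4]
opening: 0.451
```

```bash
python3 - <<'E'
from h import *
np.set_printoptions(precision=4,suppress=True)
snap('wrist','w13')
s=readout.sense();print(s['ee_pos'],s['orientation'][:,1],proj('w13',s['ee_pos']))
for a in(-110.6,):
  t=np.radians(a);p=np.array([.55+.056*np.cos(t),-.193+.056*np.sin(t),.089]);print(p,proj('w13',p))
E
```

```text
[ 0.5309 -0.2469  0.1313] [ 0.9345 -0.3558  0.0024] (np.float64(321.09726887111594), np.float64(305.3414119951548))
[ 0.5303 -0.2454  0.089 ] (np.float64(318.40393918278716), np.float64(266.9972678469531))
```

View pics/w13.png

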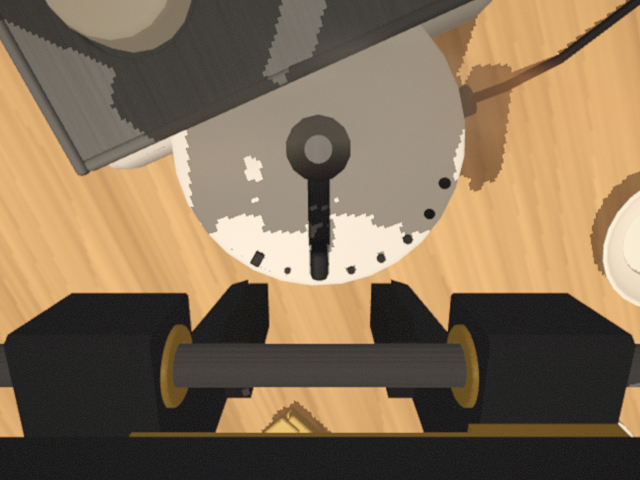

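Request:
drive_tool(steps=[[0,0,-0.7,0],[0,0,-0.6,0],[0,0,-0.4,0],[0,0,-0.22,0],[0,0,0,0],[0,0,0,0]])

```text
time: 15.08
ee_pos: [0.5307, -0.2472, 0.0728]
orientation: [[0.356, 0.934, 0.001], [0.934, -0.356, -0.001], [-0.0, 0.001, -1.0]]
wrist_force: [0.4, -1.3, -0.3]
opening: 0.452
```

```bash
python3 - <<'E'
from h import *
np.set_printoptions(precision=4,suppress=True)
snap('wrist','w14')
s=readout.sense();print(s['ee_pos'],s['wrist_force'])
E
```

```text
[ 0.5308 -0.2473  0.0731] [-0.0739  0.2466  0.4218]
```

View pics/w14.png

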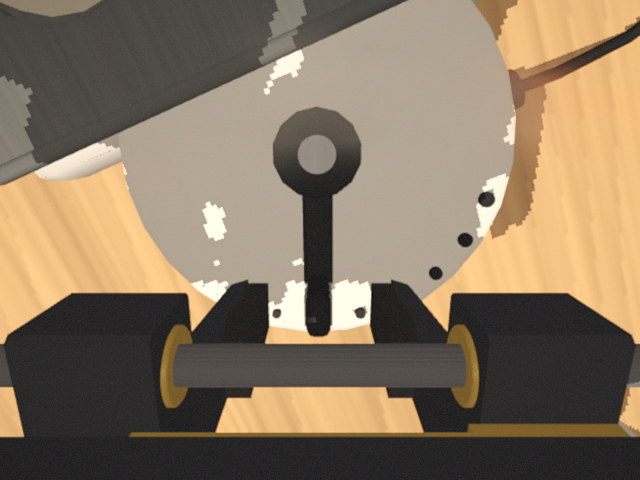

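Request:
drive_tool(steps=[[0,0,0,0],[0,0,0,0],[0,0,0,0],[0,0,0,0],[0,0,0,0],[0,0,0,0],[0,0,0,0]], grip=255, newtons=20)

```text
time: 15.72
ee_pos: [0.5302, -0.247, 0.072]
orientation: [[0.356, 0.934, -0.0], [0.934, -0.356, -0.0], [-0.0, -0.0, -1.0]]
wrist_force: [-0.9, 0.4, 1.8]
opening: 0.1
```

Request:
drive_tool(steps=[[0.12,-0.045,0,0.62],[0.12,-0.03,0,0.62],[0.125,-0.025,0,0.62],[0.125,-0.013,0,0.62],[0,0,0,0],[0,0,0,0],[0,0,0,0],[0,0,0,0]])

```text
time: 16.38
ee_pos: [0.5447, -0.2504, 0.072]
orientation: [[0.106, 0.994, -0.0], [0.994, -0.106, -0.0], [-0.0, -0.0, -1.0]]
wrist_force: [-2.3, 0.6, 1.1]
opening: 0.103
```

Request:
drive_tool(steps=[[0,0,0,0],[0,0,0,0],[0,0,0,0],[0,0,0,0],[0,0,0,0]], grip=200)

```text
time: 16.8
ee_pos: [0.545, -0.2503, 0.0719]
orientation: [[0.105, 0.995, 0.0], [0.995, -0.105, 0.0], [0.0, 0.0, -1.0]]
wrist_force: [0.3, -0.9, 0.1]
opening: 0.216
```

```bash
python3 - <<'E'
from h import *
np.set_printoptions(precision=4,suppress=True)
snap('wrist','w15')
s=readout.sense();print(s['ee_pos'],s['wrist_force'],s['opening'])
E
```

```text
[ 0.545  -0.2504  0.0719] [-0.2726  0.3081 -0.2126] 0.21880571532339743
```

View pics/w15.png

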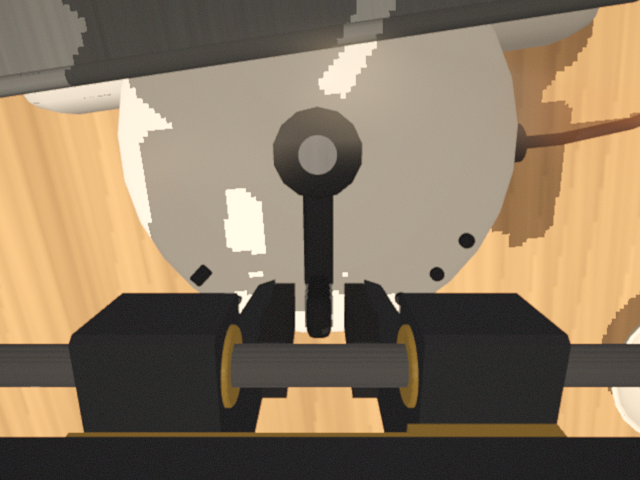

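Request:
drive_tool(steps=[[0,0,0,0],[0,0,0,0],[0,0,0,0],[0,0,0,0]], grip=255)

```text
time: 17.18
ee_pos: [0.5447, -0.2504, 0.0719]
orientation: [[0.104, 0.995, -0.001], [0.995, -0.104, 0.0], [0.0, -0.001, -1.0]]
wrist_force: [-2.2, -0.0, 0.6]
opening: 0.098
```

Request:
drive_tool(steps=[[0.12,-0.008,0,0.62],[0.12,0,0,0.62],[0.12,0.01,0,0.62],[0.12,0.018,0,0.62],[0,0,0,0],[0,0,0,0],[0,0,0,0],[0,0,0,0]])

```text
time: 17.85
ee_pos: [0.5593, -0.2498, 0.0719]
orientation: [[-0.153, 0.988, 0.0], [0.988, 0.153, -0.0], [-0.0, 0.0, -1.0]]
wrist_force: [0.7, -1.4, -0.6]
opening: 0.1
```

Request:
drive_tool(steps=[[0,0,0,0],[0,0,0,0],[0,0,0,0],[0,0,0,0],[0,0,0,0]], grip=200)

```text
time: 18.27
ee_pos: [0.5593, -0.2497, 0.0719]
orientation: [[-0.154, 0.988, -0.0], [0.988, 0.154, 0.0], [0.0, -0.0, -1.0]]
wrist_force: [-0.4, 0.3, -1.0]
opening: 0.215
```

```bash
python3 - <<'E'
from h import *
np.set_printoptions(precision=4,suppress=True)
snap('wrist','w16')
s=readout.sense();print(s['ee_pos'],s['wrist_force'],s['opening'])
E
```

```text
[ 0.5593 -0.2497  0.0719] [ 0.6965  0.1764 -0.6408] 0.21602603985805047
```

View pics/w16.png

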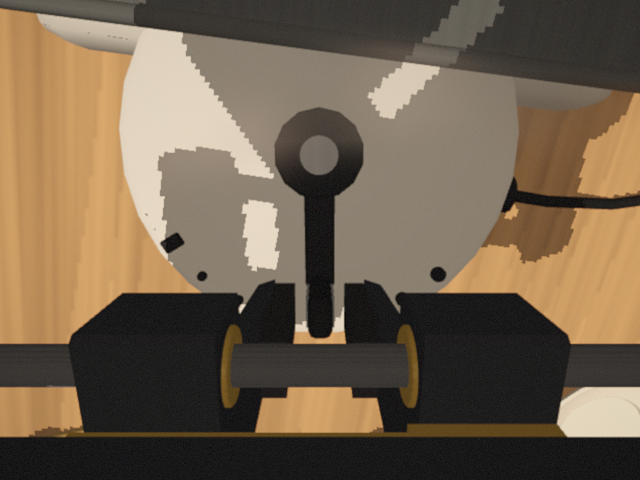

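Request:
drive_tool(steps=[[0,0,0,0],[0,0,0,0],[0,0,0,0],[0,0,0,0]], grip=255)

```text
time: 18.65
ee_pos: [0.5593, -0.2497, 0.0719]
orientation: [[-0.155, 0.988, 0.0], [0.988, 0.155, 0.0], [0.0, 0.0, -1.0]]
wrist_force: [0.9, -0.4, -0.4]
opening: 0.1
```

Request:
drive_tool(steps=[[0.12,0.02,0,0.62],[0.12,0.03,0,0.62],[0.112,0.04,0,0.62],[0.11,0.047,0,0.62],[0,0,0,0],[0,0,0,0],[0,0,0,0],[0,0,0,0]])

```text
time: 19.32
ee_pos: [0.5733, -0.2456, 0.0719]
orientation: [[-0.402, 0.916, 0.001], [0.916, 0.402, 0.0], [-0.0, 0.0, -1.0]]
wrist_force: [2.9, 0.6, -1.0]
opening: 0.104
```

Request:
drive_tool(steps=[[0,0,0,0],[0,0,0,0],[0,0,0,0],[0,0,0,0],[0,0,0,0]], grip=190)

```text
time: 19.73
ee_pos: [0.5731, -0.2457, 0.0719]
orientation: [[-0.403, 0.915, -0.0], [0.915, 0.403, 0.0], [0.0, -0.0, -1.0]]
wrist_force: [-0.3, 0.1, -0.3]
opening: 0.256
```

```bash
python3 - <<'E'
from h import *
np.set_printoptions(precision=4,suppress=True)
snap('wrist','w17')
s=readout.sense();print(s['ee_pos'],s['wrist_force'],s['opening'])
E
```

```text
[ 0.5731 -0.2457  0.0719] [ 0.1808  0.4924 -0.3361] 0.25563531086484215
```

View pics/w17.png

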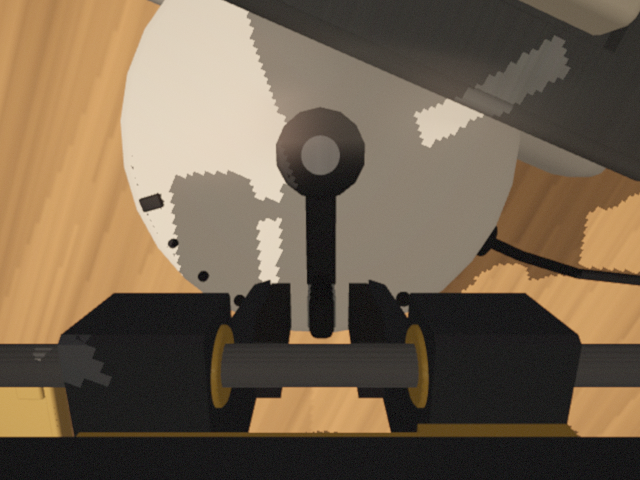

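Request:
drive_tool(steps=[[0,0,0.3,0],[0,0,0.5,0],[0,0,0.8,0],[0,0,1,0],[0,0,1,0],[0,0,0.8,0],[-0.5,0,0.5,0],[0,0,0,0]])

```text
time: 20.45
ee_pos: [0.5581, -0.2463, 0.2233]
orientation: [[-0.403, 0.915, 0.005], [0.915, 0.403, -0.004], [-0.005, 0.003, -1.0]]
wrist_force: [1.1, -1.1, 0.3]
opening: 0.254
```

Request:
drive_tool(steps=[[-0.8,-0.4,0.3,0],[-0.8,-0.4,0.3,0],[-0.8,-0.4,0,0],[-0.8,-0.4,0,0],[-0.8,-0.4,0,0],[-0.4,-0.4,0,0],[0,0,0,0],[0,0,0,0]])

```text
time: 21.12
ee_pos: [0.4261, -0.3178, 0.2365]
orientation: [[-0.402, 0.916, -0.0], [0.916, 0.402, 0.001], [0.001, 0.0, -1.0]]
wrist_force: [-0.7, -0.1, -0.3]
opening: 0.257
```

```bash
python3 - <<'E'
from h import *
np.set_printoptions(precision=4,suppress=True)
snap('top','t18');snap('scene','s18');crop('t18',90,140,410,350,2.5,'t18c');crop('s18',240,150,440,300,4,'s18c');crop('t18',330,195,410,280,7,'t18l')
s=readout.sense();print(s['ee_pos'],s['wrist_force'],s['time'])
# proud heights of cake: scene vs top offset
def blob(tag,box):
    x0,y0,x1,y1=box
E
```

```text
[ 0.4268 -0.3171  0.2365] [-0.5684 -0.3716 -0.8685] 21.2167
```

View pics/t18c.png

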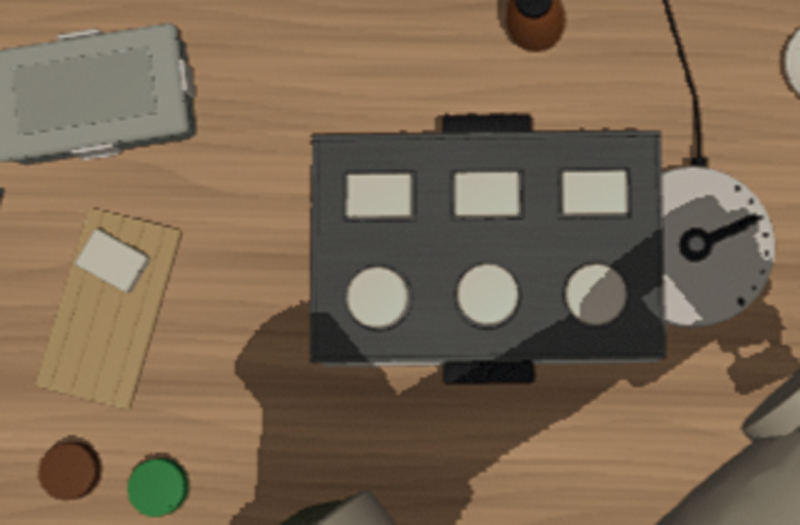

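View pics/s18c.png

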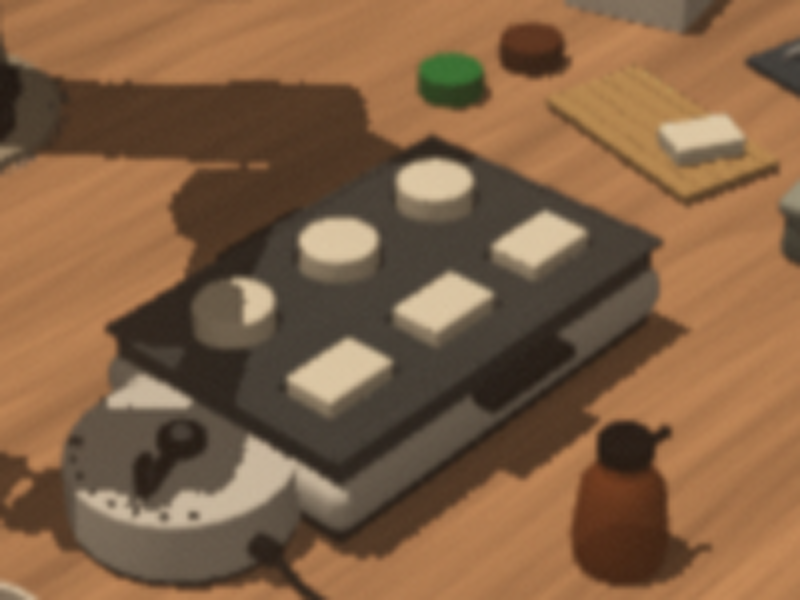

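View pics/t18l.png

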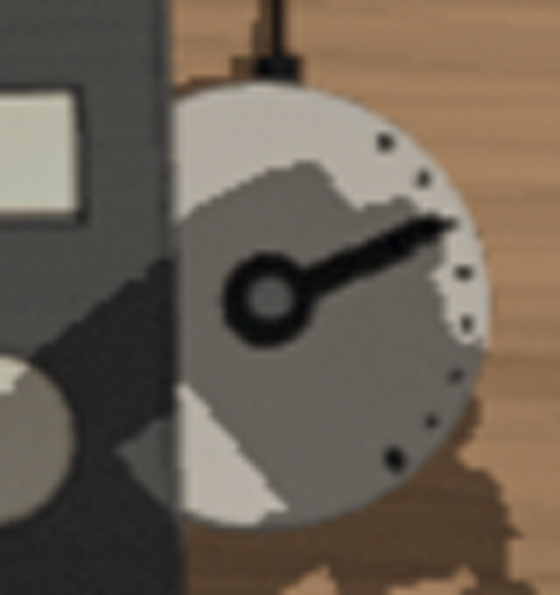

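The top crop shows the pointer on the fifth dot at (451,224), with four dots and the off bar below it and two dots above. The cake sits flat in the middle well and looks the same height as its neighbours. The spare cake, the board and the other objects have not moved.

```bash
python3 -c "
from bench import ticket
print(ticket.close_job())"
```

```text
the job is handed in; nothing more can be done
None
```

The round rice cake is lying flat in the middle well, which was the empty one, and the heat lever is on the fifth setting. I handed the job in at about 21 s.

- **Rice cake:** I lowered it until it touched the well floor, with the tool at 81.8 mm as planned and about 3.6 N of contact, and only then let go. The last top and scene pictures show it level with the two cakes beside it.
- **Heat lever:** It started at the second setting. I held the tab in the gripper and moved it one notch at a time (3, 4, 5), letting go and checking with a picture at each. In the final top view the pointer is on the fifth dot, with two dots beyond it, and I saw no overshoot in the pictures taken at each stop.
- **Everything else:** The spare cake, the board, the brown and green look-alikes and the soy bottle are where they were. The mug, bottle, dish and spoon rest were mostly outside my last close-ups, so I did not check them as closely, but the arm registered no unexpected contact.
- **Disagreements:** The single-view estimates differed by 2–3 mm, and some two-view heights were further off. The worst was the empty well's rim (8 mm instead of 80 mm) from the top and first wrist views. I used the paired wrist views instead; those were within about 5 mm in height, and the close-up of the rim moved the well centre by only about 0.5 mm.

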